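# Open the pickle jar with the unknown thread

## Task

Open the pickle jar at the end of the wooden stand nearer the thali: the caps of the pair are threaded opposite ways so that they cannot be swapped, and nobody remembers which is which, so try the cap gently both ways, without forcing it against its stop, and turn it off the way it gives. Lift it straight up and finish still holding it, level, about five centimetres clear of the open mouth and right over it, so that the oil drips back into the jar. Keep both jars standing in the stand, the other jar closed, and everything else on the table where it is.

Things in the scene. Friction and masses are not known exactly. Their poses are not given: they have to be found in the camera images.
- stand: Teak pickle stand, a block 116 (x) by 240 (y) by 26 mm high, fixed to the table, a brass loop at each end; origin mid underside, y along its length. Two square sockets 87 mm wide and 14 mm deep, floor 12 mm up, lie 60 mm either side of its middle along y; a jar stands in each and can turn only a few degrees there.
- jar_p: One of two like ceramic pickle jars, brown below, white above: square body 84 mm wide, 86 mm high, shoulder up to 98 mm, round neck 36 mm in diameter up to the rim at 122 mm; about 0.8 kg, resting loose in its socket at one end of the stand (which end varies). Origin mid underside, z up, x across the stand.
- cap_p: Cap of jar_p: knurled stainless steel, 58 mm in diameter, 24 mm high, 90 g. Origin mid underside, z up; closed, it is 102 mm above jar_p's origin, 4 mm above the shoulder, its x along jar_p's x. A grip of 15 to 25 N turns and lifts it and slips harmlessly at the stop; one over about 35 N turned on against the stop forces the thread.
- jar_p_mouth (a point): Middle of the rim of jar_p's mouth, 122 mm above its origin. Thread: closed, the cap is at its stop; the wrong way it gives only 2 to 5 degrees (jar and thread play), then fingers slip. The right way it runs freely; from 70 to 150 degrees it is clear and lifts straight off; before that, pulling up lifts the jar. One jar loosens anticlockwise (from above), the other clockwise; unmarked.
- jar_q: One of two like ceramic pickle jars, brown below, white above: square body 84 mm wide, 86 mm high, shoulder up to 98 mm, round neck 36 mm in diameter up to the rim at 122 mm; about 0.8 kg, resting loose in its socket at one end of the stand (which end varies). Origin mid underside, z up, x across the stand.
- cap_q: Cap of jar_q: knurled stainless steel, 58 mm in diameter, 24 mm high, 90 g. Origin mid underside, z up; closed, it is 102 mm above jar_q's origin, 4 mm above the shoulder, its x along jar_q's x. A grip of 15 to 25 N turns and lifts it and slips harmlessly at the stop; one over about 35 N turned on against the stop forces the thread.
- jar_q_mouth (a point): Middle of the rim of jar_q's mouth, 122 mm above its origin. Thread: closed, the cap is at its stop; the wrong way it gives only 2 to 5 degrees (jar and thread play), then fingers slip. The right way it runs freely; from 70 to 150 degrees it is clear and lifts straight off; before that, pulling up lifts the jar. One jar loosens anticlockwise (from above), the other clockwise; unmarked.
- thali: Empty stainless steel thali plate, 280 mm in diameter, 24 mm high, at the left or right of the stand (varies), with three katoris on it; origin in the middle of its underside. The jar to open is the one at the end of the stand nearer to it. The wooden cutlery caddy is on the other side.
- katori0: Small steel bowl on the thali, 72 mm in diameter, 36 mm high, loose; origin in the middle of its underside. Not to be disturbed.
- katori1: Small steel bowl on the thali, 72 mm in diameter, 36 mm high, loose; origin in the middle of its underside. Not to be disturbed.
- katori2: Small steel bowl on the thali, 72 mm in diameter, 36 mm high, loose; origin in the middle of its underside. Not to be disturbed.
- tumbler: Green plastic tumbler, 68 mm in diameter, 95 mm high, loose, about 145 mm beyond the stand's middle; origin in the middle of its underside. Not to be disturbed.
- salt_pot: Small lidded steel salt pot, 50 mm in diameter, 52 mm high, loose, on the robot's side of the stand; origin in the middle of its underside. Not to be disturbed.
- spoon: Steel pickle spoon 150 mm long lying on the robot's side of the stand, loose; origin in the middle of its underside. Not to be disturbed.
Mind the look-alikes: they are no part of the job. Leave any pink look-alike of the jar_q alone. What is shaped like the cap_p but pink is not meant.

How it is judged:
By the outcome, as a careful person would: the job done as asked, in the order asked, and still so for the second after the job is handed in, while the arm keeps its last pose, push and grip.
It also fails if it takes over 51 s, if anything falls off the work surface, if the arm or the gripper's body presses on something with over 40 N, if the wrist force passes 120 N, or if a joint passes its speed limit or range.

## Robot

A 6-joint arm with a two-finger parallel gripper is mounted at the origin on the work surface. World frame = base frame: x ahead of the robot, y to its left, z up, the work surface at z = 0. Lengths are in m, angles in rad, forces in N, time in s.
With the tool pointing down it reaches from about 0.375 to 0.9 m from the base axis. Payload 3.1 kg.
Tool frame: the origin (TCP) lies on the centre line of the jaws, within the pads' length; the fingertips stand 19 mm ahead of it and the grasp point (between the pads) is the TCP; z points along the fingers, y is the direction in which the jaws open and shut (so a half turn about z gives the same grasp; the last joint's range is limited). The gripper opens to 85 mm and grips with 20 to 120 N. Pads are 22 mm wide; open, the fingers measure 114 mm over their backs; the gripper's body (76 mm by 85 mm) begins 54 mm behind the grasp point. The pads swing forward as they close: fully open they stand 13 mm farther back than shut.
Start: joints at [-1.337, 0.527, 1.433, -0, 1.181, -0.178], TCP at [0.251, -0.572, 0.25] pointing down, gripper open.
Joint ranges: [-3.08, 3.08], [-0.75, 2.2], [0.22, 2.44], [-1.43, 4.57], [0, 2.65], [-2.85, 2.85]. Speed limits (rad/s): [2.79, 2.79, 3.14, 3.14, 3.14, 3.14].

## Interface

Orientations are given as a unit quaternion [x, y, z, w].
In Python, from station import manip, imaging, workorder gives the robot as it stands.
- The arm moves only by the shell command python3 -m creep 'ROWS' [FORCE]. ROWS is a JSON object of lists of equal length, an entry for each row: "claw": the finger opening in cm, from 0 to 8.54; "dp": the shift along the tool's x, y, z in cm, a list of three; "roll": the turn about the tool's z in rad. In form: {"claw": [claw, ...], "dp": [[dx, dy, dz], ...], "roll": [roll, ...]}. A call has 1 to 12 rows; each row is the pose to reach, as a shift and turn from the pose commanded when the call began, along the tool's axes at that moment; what a row does not reach only later rows make up. A row lasts 1/10 s, in which the tool goes at most 50 mm and 8.59 degrees, less where a joint would pass 70% of its speed; a pose out of reach is approached as far as the arm can. A call with a gripper value outside its range is refused whole. The fingers move at their own pace and stop on an object; FORCE is the grip in N (left out, the last holds). Time passes only in rows, so rows that repeat a pose let the fingers close. It gives the time, the measured TCP pose, the force and the opening at its end, in the units of the state.
- manip.sense(): the state, without advancing time (a new reading comes with each control period).
- imaging.snapshot(name): name is "scene" or "side" or "wrist"; returns a dict with "image" (480x640x3 uint8, red, green, blue), "z_map" (480x640 float32, m along the optical axis (not along the pixel's ray), 0 where there is no reading), "vfov" (degrees; the focal length in pixels is half the picture's height over the tangent of half this angle, whatever the lens; pixels are square), "cx", "cy" (the principal point, pixels), "dist" ([k1, k2, p1, p2, k3] as OpenCV has them; the pictures are not rectified), "R" (3x3) and "t" (3): a world point X has camera coordinates R X + t. Camera axes: x right, y down, z forward; pixel columns grow to the right and rows downward; lengths in m; the calibration is good to about 2 mm. A picture is of the moment at which its call begins.
- workorder.sign_off(): hands the job in, once; it reports no verdict.
The state is a dict: "t": time; "q": joint angles; "qd": joint speeds; "tau": joint torques, N m; "tcp_pos": TCP position; "tool_rot": TCP orientation; "force": force on the tool from outside, world axes, zero at the start; "ft_torque": the same for the moment, N m; "finger_gap": opening from 0.0 (shut) to 1.0 (fully open).
Only numpy, scipy, OpenCV 4.12 (cv2) and the standard library are available. Lean on these libraries where they do the work, as an engineer would, in place of code of your own. Each camera call takes 0.05 s, during which the arm holds its last target.

## Working session

There is one attempt and no reset: what is moved stays moved. The work goes in short steps, Python scripts to look and compute and a shell command to move; the robot and the scene stay as the last step left them, time stands still between calls to the robot, and variables do not carry over. Pictures are saved under pics/ and viewed, and the job is handed in when it is done.

```bash
mkdir -p pics; ls
python3 - <<'E'
from station import manip, imaging
import cv2
print(manip.sense())
for n in ["scene","side","wrist"]:
    s=imaging.snapshot(n); cv2.imwrite(f"pics/a_{n}.png",s["image"][:,:,::-1])
    print(n,s["vfov"],s["cx"],s["cy"],s["dist"],s["R"],s["t"])
E
```

```text
pics
{'t': 0.0, 'q': array([-1.33650921e+00,  5.28474862e-01,  1.43390941e+00,  1.14304528e-05,
        1.18139196e+00, -1.78504507e-01]), 'qd': array([ 0.00191852,  0.00079358, -0.000575  ,  0.00078609,  0.00110872,
       -0.00071811]), 'tau': array([-1.55238959e-03, -4.42355597e+01, -1.78021109e+01, -3.02099070e-04,
        8.68811767e-03, -3.37561424e-06]), 'tcp_pos': array([ 0.25059753, -0.57182206,  0.24932597]), 'tool_rot': array([ 9.78775752e-01,  2.04931296e-01, -2.51645206e-05, -1.09151093e-03]), 'force': array([0.7310635 , 0.35942422, 0.36446514]), 'ft_torque': array([ 0.01647404, -0.02377267,  0.04022933]), 'finger_gap': 0.9996074618017348}
scene 42.19163785776776 318.3169427394583 235.08865601095087 [0.04675962 0.         0.         0.         0.        ] [[-0.30278618  0.95296908 -0.01305628]
 [ 0.76972939  0.23644151 -0.59296887]
 [-0.56199395 -0.18959259 -0.80511953]] [ 0.15763713 -0.33387451  2.12378971]
side 57.86298210339614 316.686001881986 241.32759307826745 [-0.04671689  0.          0.          0.          0.        ] [[-0.99756232 -0.06954948  0.0056826 ]
 [-0.04736908  0.61512107 -0.78700841]
 [ 0.05124053 -0.78535911 -0.6169161 ]] [0.53719278 0.13392667 1.14291943]
wrist 68.81472407117207 320.5334809893144 239.06056211782368 [-0.06161146  0.          0.          0.          0.        ] [[ 0.40188999 -0.91568689 -0.00139676]
 [-0.87301566 -0.38362115  0.30112865]
 [-0.27627538 -0.11980119 -0.9535825 ]] [-0.62442655 -0.03993985  0.37858885]
```

View pics/a_scene.png

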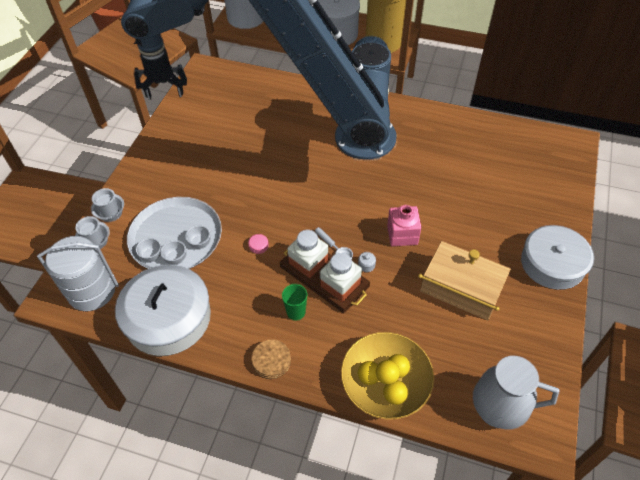

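View pics/a_side.png

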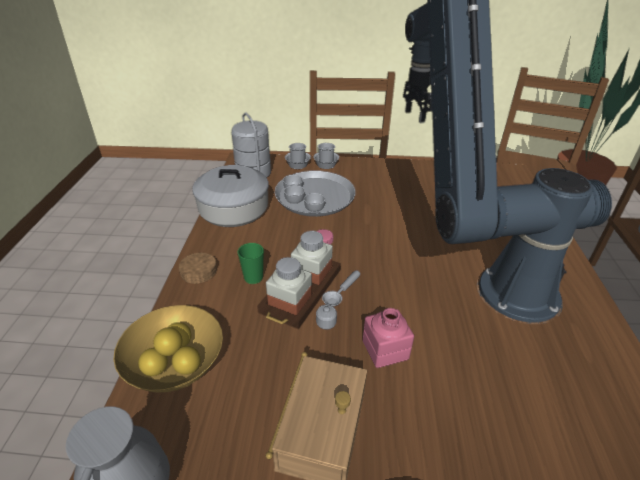

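View pics/a_wrist.png

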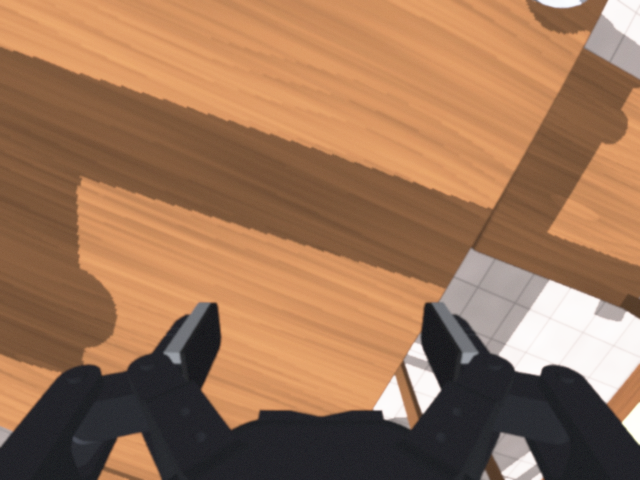

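The target cap is at the thali end of the stand, at scene (308,239) and side (312,241). Things it could be mistaken for:
- other jar's cap: scene (341,260), side (289,267)
- pink cap: scene (258,243), side (324,237)
- pink jar: scene (405,225), side (388,335)
- salt pot: scene (368,261), side (326,317)

The thali is at scene (175,235), so the jar at (308,243) is the nearer one.

```bash
cat > h.py <<'E'
import numpy as np, cv2
from station import manip, imaging
def K(s):
    f=240/np.tan(np.radians(s["vfov"]/2)); return np.array([[f,0,s["cx"]],[0,f,s["cy"]],[0,0,1.]])
def rays(s,px):
    u=cv2.undistortPoints(np.array(px,float).reshape(-1,1,2),K(s),np.array(s["dist"],float)).reshape(-1,2)
    d=np.c_[u,np.ones(len(u))]; R=np.array(s["R"]); return -R.T@s["t"], d@R, u
def cloud(s):
    v,u=np.mgrid[0:480,0:640]; px=np.c_[u.ravel(),v.ravel()]
    c,d,_=rays(s,px); return (c+d*s["z_map"].reshape(-1,1)).reshape(480,640,3)
def onplane(s,px,z):
    c,d,_=rays(s,px); return c+d*((z-c[2])/d[:,2])[:,None]
def proj(s,X):
    R=np.array(s["R"]); r,_=cv2.Rodrigues(R)
    return cv2.projectPoints(np.array(X,float).reshape(-1,1,3),r,np.array(s["t"],float),K(s),np.array(s["dist"],float))[0].reshape(-1,2)
def tri(s1,p1,s2,p2):
    P=[np.c_[np.array(s["R"]),np.array(s["t"])] for s in (s1,s2)]
    a=rays(s1,[p1])[2].T; b=rays(s2,[p2])[2].T
    X=cv2.triangulatePoints(P[0],P[1],a,b); return (X[:3]/X[3]).ravel()
E
python3 - <<'E'
from h import *
for n,box in [("scene",(250,200,400,320)),("side",(240,220,390,340))]:
    s=imaging.snapshot(n); im=s["image"]; C=cloud(s)
    x0,y0,x1,y1=box
    cv2.imwrite(f"pics/b_{n}.png",cv2.resize(im[y0:y1,x0:x1,::-1],None,fx=5,fy=5,interpolation=cv2.INTER_CUBIC))
    sub=C[y0:y1,x0:x1]; z=sub[...,2]
    m=((z>0.129)&(z<0.148)).astype(np.uint8)
    k,l,st,ce=cv2.connectedComponentsWithStats(m)
    for i in range(1,k):
        if st[i,4]<40: continue
        P=sub[l==i]; print(n,st[i,4],ce[i]+[x0,y0],"med",np.median(P,0),"min",P.min(0),"max",P.max(0))
        ys,xs=np.where(l==i); h=cv2.convexHull(np.c_[xs,ys].astype(np.float32))
        hp=h.reshape(-1,2)+[x0,y0]; Q=onplane(s,hp,0.138); c,r=cv2.minEnclosingCircle(Q[:,:2].astype(np.float32)); print("  circle",c,r)
    # side faces of bodies/stand: brown
    np.save(f"c_{n}.npy",C)
E
```

```text
scene 299 [307.1270903  238.83946488] med [ 0.55868903 -0.01819779  0.13727786] min [ 0.52658166 -0.04694464  0.12909323] max [0.5860167  0.00869404 0.1448268 ]
  circle (0.5597319006919861, -0.018524376675486565) 0.03147606551647186
scene 318 [340.79874214 262.25786164] med [0.60611514 0.09177951 0.13679578] min [0.57282305 0.06274778 0.1290671 ] max [0.63291208 0.1196043  0.14638206]
  circle (0.6057921648025513, 0.09237869083881378) 0.030778998509049416
side 268 [311.1641791  238.00373134] med [ 0.55451768 -0.01412414  0.13576236] min [ 0.52660566 -0.0481771   0.1290813 ] max [0.58339802 0.00835717 0.13985985]
  circle (0.5554319620132446, -0.01247100904583931) 0.031249480322003365
side 338 [287.65976331 265.65976331] med [0.60057776 0.0954497  0.13602734] min [0.57272999 0.06085552 0.12901171] max [0.62926643 0.12005274 0.14007544]
  circle (0.5994802713394165, 0.09678170084953308) 0.031181782484054565
```

View pics/b_scene.png

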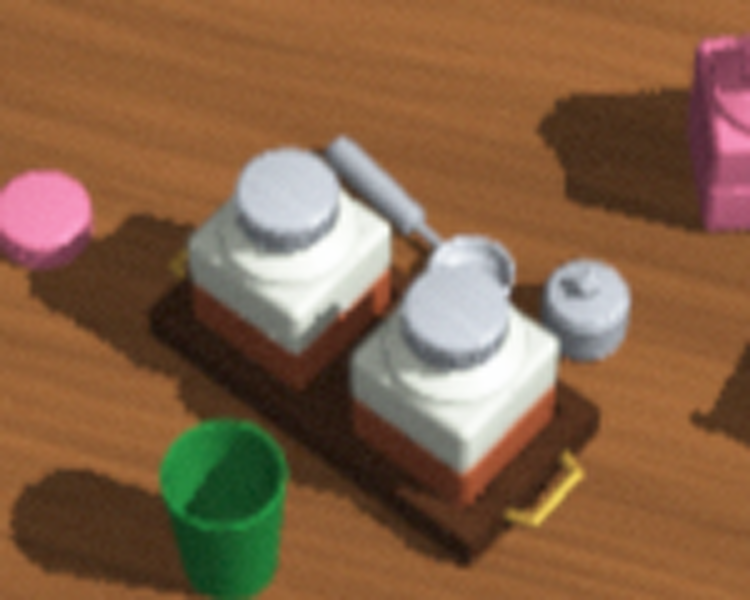

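View pics/b_side.png

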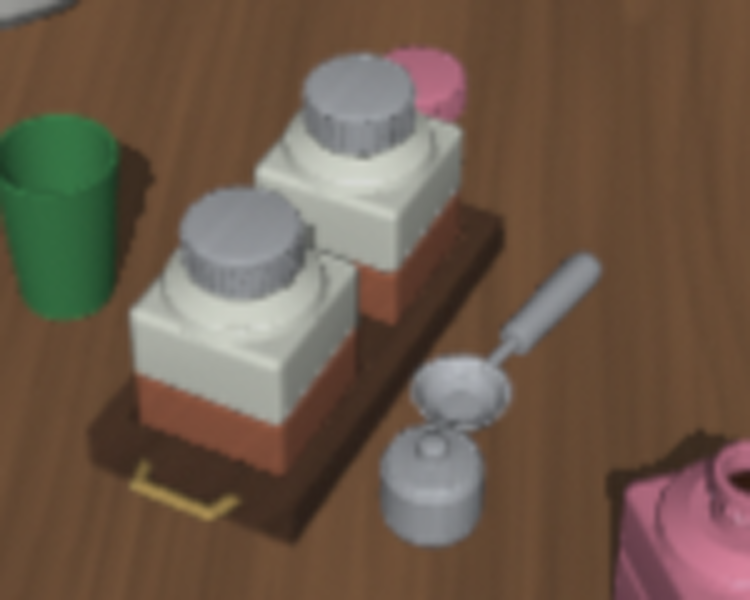

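```bash
cat >> h.py <<'E'
from scipy.spatial.transform import Rotation as Ro
def togo(X):
    s=manip.sense(); R=Ro.from_quat(s["tool_rot"]).as_matrix()
    print("t",s["t"],"tcp",s["tcp_pos"].round(4),"q",s["q"].round(3),"dp cm",(R.T@(np.array(X)-s["tcp_pos"])*100).round(2)); print(R.round(3))
E
python3 -c "
from h import *
togo([0.5575,-0.0155,0.25])"
```

```text
t 0.25 tcp [ 0.2507 -0.5722  0.2498] q [-1.336  0.528  1.433 -0.     1.181 -0.178] dp cm [ 5.044e+01 -3.868e+01  3.000e-02]
[[ 0.916  0.401 -0.   ]
 [ 0.401 -0.916  0.001]
 [ 0.    -0.001 -1.   ]]
```

```bash
python3 -m creep '{"claw":[8.5,8.5,8.5,8.5,8.5,8.5,8.5,8.5,8.5,8.5,8.5,8.5],"dp":[[3,-2.3,0],[6,-4.6,0],[9.5,-7.3,0],[13,-10,0],[16.5,-12.7,0],[20,-15.3,0],[23.5,-18,0],[27,-20.7,0],[30.5,-23.4,0],[34,-26,0],[37,-28.4,0],[40,-30.7,0]],"roll":[0,0,0,0,0,0,0,0,0,0,0,0]}' 20
python3 -c "
from h import *
togo([0.5575,-0.0155,0.25])"
```

```text
t: 1.45
tcp_pos: [0.4946, -0.129, 0.2504]
tool_rot: [0.979, 0.205, 0.0, 0.0]
force: [-0.4, -1.2, 0.5]
finger_gap: 1.0
t 1.45 tcp [ 0.4946 -0.129   0.2504] q [-0.474  0.375  1.715  0.     1.052  0.683] dp cm [10.32 -7.87  0.04]
[[ 0.916  0.402  0.   ]
 [ 0.402 -0.916 -0.   ]
 [ 0.     0.    -1.   ]]
```

```bash
python3 -m creep '{"claw":[8.5,8.5,8.5,8.5,8.5,8.5,8.5,8.5,8.5,8.5],"dp":[[2,-1.5,0],[4,-3,0],[6,-4.6,0],[8,-6.1,0],[10,-7.6,0],[10.3,-7.9,0],[10.3,-7.9,0],[10.3,-7.9,0],[10.3,-7.9,0],[10.3,-7.9,0]],"roll":[-0.12,-0.24,-0.36,-0.48,-0.6,-0.72,-0.84,-0.96,-1.08,-1.12]}'
python3 -c "
from h import *
togo([0.5575,-0.0155,0.25])
s=imaging.snapshot('wrist'); print(-np.array(s['R']).T@s['t'])
cv2.imwrite('pics/c_wrist.png',s['image'][:,:,::-1])
np.save('w1.npy',s,allow_pickle=True)"
```

```text
t: 2.45
tcp_pos: [0.5566, -0.017, 0.2502]
tool_rot: [0.719, 0.695, -0.0, -0.0]
force: [-0.3, 0.1, 0.1]
finger_gap: 0.996
t 2.45 tcp [ 0.5566 -0.017   0.2502] q [-0.231  0.436  1.605 -0.     1.1   -0.196] dp cm [0.15 0.09 0.02]
[[ 0.035  0.999 -0.   ]
 [ 0.999 -0.035  0.   ]
 [ 0.    -0.    -1.   ]]
[0.55856273 0.05958493 0.37294299]
```

View pics/c_wrist.png

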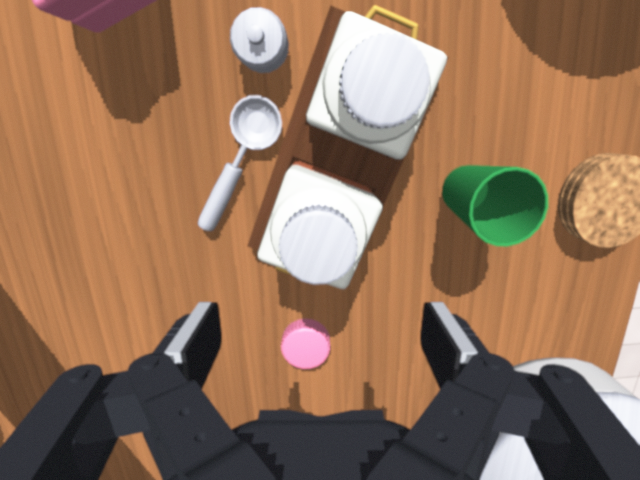

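The target cap is at (318,245) in the wrist view, with the other cap at (385,80) and the pink cap at (305,345). I'll measure its centre from this view and check it against the overhead views.

```bash
cat > cap.py <<'E'
from h import *
def wrist(name,x0=230,y0=170,x1=420,y1=310,zlo=0.131,zhi=0.146,plane=0.138):
    s=imaging.snapshot('wrist'); C=cloud(s)
    sub=C[y0:y1,x0:x1]; m=((sub[...,2]>zlo)&(sub[...,2]<zhi)).astype(np.uint8)
    k,l,st,ce=cv2.connectedComponentsWithStats(m); i=1+np.argmax(st[1:,4])
    P=sub[l==i]; print("n",len(P),"med",np.median(P,0).round(4),"z pct",np.percentile(P[:,2],[5,50,95]).round(4))
    cn=max(cv2.findContours((l==i).astype(np.uint8),0,1)[0],key=len).reshape(-1,2)+[x0,y0]
    e=cv2.fitEllipse(cn.astype(np.float32)); print("ellipse",e)
    Q=onplane(s,cn,plane)[:,:2].astype(np.float32); c,r=cv2.minEnclosingCircle(Q); print("circle",np.round(c,4),r, "mean",onplane(s,[e[0]],plane).round(4))
    cv2.imwrite(name,s['image'][:,:,::-1]); return s,e[0]
E
python3 - <<'E'
from cap import *
s,e=wrist('pics/d.png')
for n,p in [("scene",None),("side",None)]:
    s2=imaging.snapshot(n)
    C=np.load(f"c_{n}.npy"); m=((C[...,2]>0.134)&(C[...,2]<0.142)&(abs(C[...,0]-.557)<.04)&(abs(C[...,1]+.016)<.04)).astype(np.uint8)
    cn=max(cv2.findContours(m,0,1)[0],key=len); el=cv2.fitEllipse(cn)
    print(n,el,onplane(s2,[el[0]],0.138).round(4)); print(" tri",tri(s,e,s2,el[0]).round(4))
# tcp projection in wrist
t=manip.sense()["tcp_pos"]; print(proj(s,[t,[t[0],t[1],.138]]))
E
```

```text
n 4632 med [ 0.5539 -0.0208  0.1371] z pct [0.1345 0.1371 0.1382]
ellipse ((317.7530212402344, 246.62680053710938), (74.48627471923828, 77.73017120361328), 91.63872528076172)
circle [ 0.5536 -0.021 ] 0.028644032776355743 mean [[ 0.554  -0.0204  0.138 ]]
scene ((306.8773498535156, 238.1296844482422), (15.628643035888672, 18.590232849121094), 86.44684600830078) [[ 0.5569 -0.0195  0.138 ]]
 tri [ 0.554  -0.0211  0.1341]
side ((311.28070068359375, 237.14309692382812), (12.251790046691895, 20.56639862060547), 93.1099624633789) [[ 0.5541 -0.0157  0.138 ]]
 tri [ 0.5542 -0.022   0.1332]
[[322.03423361 328.79222057]
 [321.32794735 242.04949869]]
```

```bash
python3 -m creep '{"claw":[8.5,8.5,8.5,8.5],"dp":[[-0.1,-0.1,2],[-0.3,-0.2,4],[-0.4,-0.25,6],[-0.4,-0.25,6]],"roll":[0,0,0,0]}'
python3 - <<'E'
from cap import *
s,e=wrist('pics/e.png',200,150,440,400)
togo([0.554,-0.0205,0.132])
w1=np.load('w1.npy',allow_pickle=True).item()
print("tri",tri(w1,(317.75,246.63),s,e).round(4))
t=manip.sense()["tcp_pos"]; print(proj(s,[t,[t[0],t[1],.138]]))
E
```

```text
t: 3.05
tcp_pos: [0.5521, -0.0207, 0.1879]
tool_rot: [0.721, 0.693, -0.002, -0.003]
force: [0.6, 0.5, -1.1]
finger_gap: 0.995
n 7758 med [ 0.5539 -0.0198  0.137 ] z pct [0.1345 0.137  0.1381]
ellipse ((325.4940185546875, 275.5474548339844), (95.13773345947266, 102.27481079101562), 90.31314086914062)
circle [ 0.5538 -0.0202] 0.028477024286985397 mean [[ 0.5539 -0.0193  0.138 ]]
t 3.1 tcp [ 0.5532 -0.0209  0.1893] q [-0.24   0.514  1.672  0.     0.959 -0.201] dp cm [0.04 0.1  5.73]
[[ 0.039  0.999 -0.003]
 [ 0.999 -0.039  0.001]
 [ 0.001 -0.003 -1.   ]]
tri [ 0.5538 -0.0241  0.127 ]
[[324.79096184 330.74980677]
 [324.21120033 278.26260333]]
```

View pics/e.png

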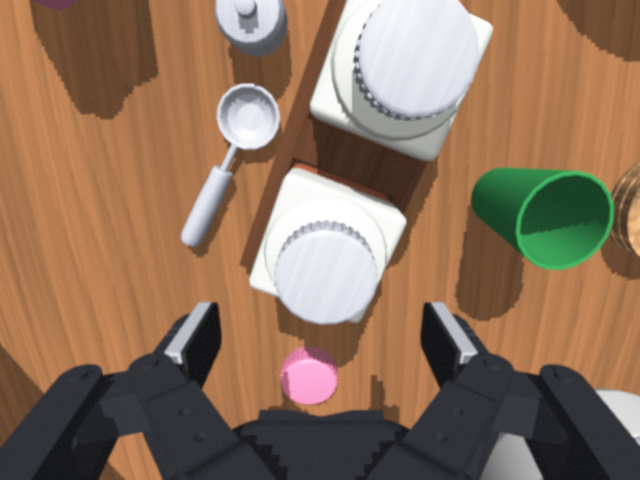

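```bash
python3 -m creep '{"claw":[8.5,8.5,8.5,8.5,8.5,8.5,8.5,8.5],"dp":[[0,0,1],[0,0.1,2],[0,0.1,3],[0,0.1,4],[0,0.1,4.8],[0,0.1,5.4],[0,0.1,5.4],[0,0.1,5.4]],"roll":[0,0,0,0,0,0,0,0]}'
python3 - <<'E'
from cap import *
s,e=wrist('pics/f.png',200,150,440,470)
togo([0.554,-0.02,0.132])
s=imaging.snapshot('side'); cv2.imwrite('pics/f2.png',cv2.resize(s['image'][180:320,240:400,::-1],None,fx=5,fy=4.2))
E
```

```text
t: 3.9
tcp_pos: [0.5551, -0.0211, 0.1362]
tool_rot: [0.72, 0.694, -0.0, -0.0]
force: [0.3, -0.7, 0.2]
finger_gap: 0.995
n 13472 med [ 0.554  -0.0186  0.137 ] z pct [0.1341 0.137  0.138 ]
ellipse ((319.0832214355469, 324.22613525390625), (123.07097625732422, 138.19711303710938), 91.28932189941406)
circle [ 0.5535 -0.0195] 0.028745148330926895 mean [[ 0.5541 -0.0179  0.138 ]]
t 3.95 tcp [ 0.5553 -0.0211  0.1365] q [-0.239  0.595  1.709  0.     0.837 -0.201] dp cm [ 0.1  -0.13  0.45]
[[ 0.038  0.999  0.001]
 [ 0.999 -0.038 -0.   ]
 [-0.     0.001 -1.   ]]
```

View pics/f.png

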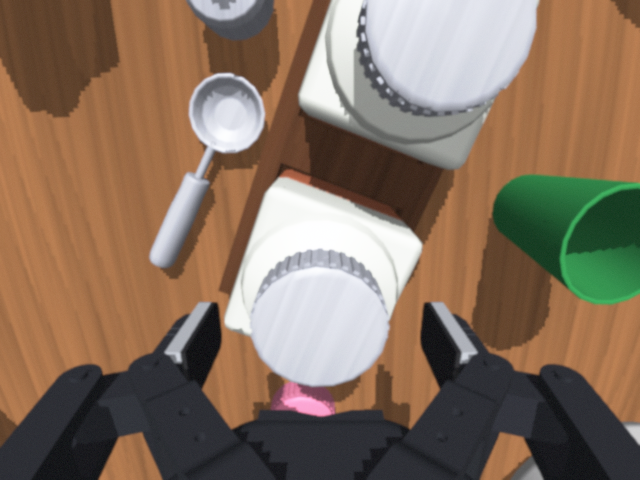

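View pics/f2.png

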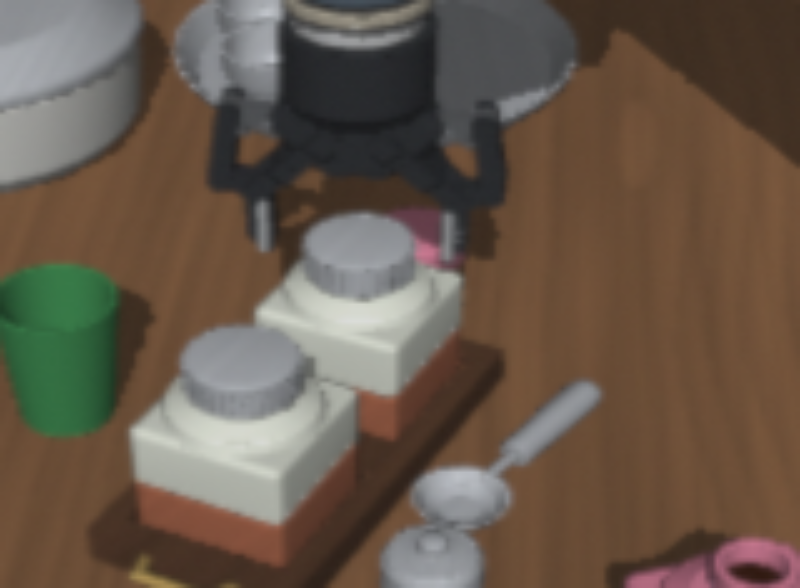

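```bash
python3 -m creep '{"claw":[8.5,8.5,7.0,6.5,6.0,5.0,5.0,5.0,5.0,5.0],"dp":[[0.15,-0.1,0.3],[0.15,-0.1,0.3],[0.15,-0.1,0.3],[0.15,-0.1,0.3],[0.15,-0.1,0.3],[0.15,-0.1,0.3],[0.15,-0.1,0.3],[0.15,-0.1,0.3],[0.15,-0.1,0.3],[0.15,-0.1,0.3]],"roll":[0,0,0,0,0,0,0,0,0,0]}' 20
python3 - <<'E'
from cap import *
s=manip.sense(); print(s["force"],s["ft_torque"],s["finger_gap"]*85,s["q"])
s=imaging.snapshot('wrist'); cv2.imwrite('pics/g.png',s['image'][:,:,::-1])
s=imaging.snapshot('side'); cv2.imwrite('pics/g2.png',cv2.resize(s['image'][180:320,240:400,::-1],None,fx=5,fy=4.2))
E
```

```text
t: 5.0
tcp_pos: [0.5542, -0.0195, 0.1336]
tool_rot: [0.72, 0.694, 0.0, 0.0]
force: [-0.1, -0.2, 3.8]
finger_gap: 0.673
[-0.11794934 -0.20988859  3.8048123 ] [ 0.0110666   0.10343198 -0.02805143] 57.22067714233851 [-2.36741073e-01  5.98573352e-01  1.71352963e+00  2.18770089e-05
  8.28984157e-01 -1.98795886e-01]
```

View pics/g.png

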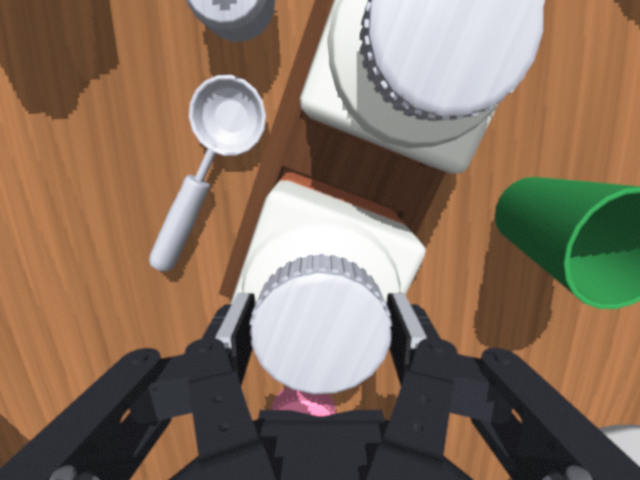

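View pics/g2.png

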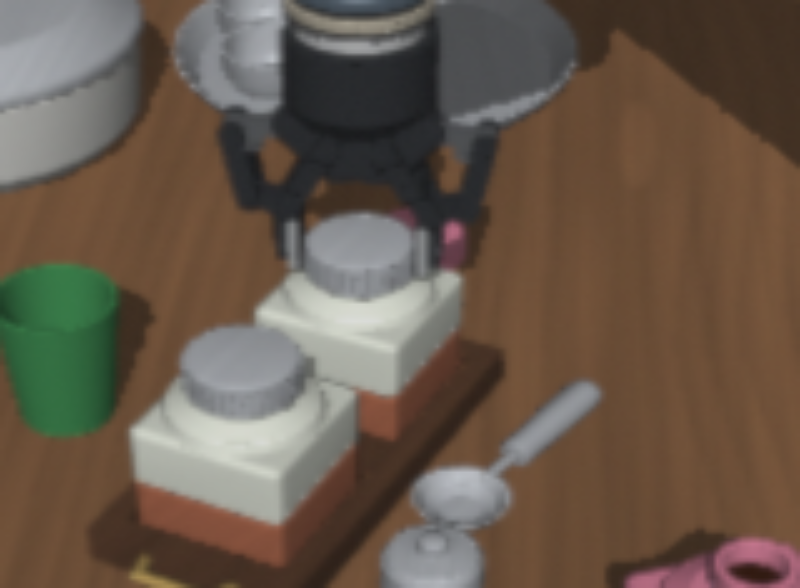

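The cap is gripped: opening 57 mm, cap centred between the pads at (321,330). Next is a gentle 5° try, clockwise from above first (positive roll).

```bash
cat > st.py <<'E'
from h import *
s=manip.sense(); R=Ro.from_quat(s["tool_rot"]).as_matrix()
print("yaw",np.degrees(np.arctan2(R[1,0],R[0,0])).round(2),"F",s["force"].round(2),"T",s["ft_torque"].round(3),"tau6",s["tau"][5].round(3),"q6",s["q"][5].round(3),"gap",round(s["finger_gap"]*85,2),"tcp",s["tcp_pos"].round(4))
E
python3 st.py
python3 -m creep '{"claw":[5,5,5],"dp":[[0,0,0],[0,0,0],[0,0,0]],"roll":[0.02,0.04,0.04]}' >/dev/null; python3 st.py
python3 -m creep '{"claw":[5,5,5],"dp":[[0,0,0],[0,0,0],[0,0,0]],"roll":[0.02,0.04,0.04]}' >/dev/null; python3 st.py
```

```text
yaw 87.82 F [-1.43  0.75  4.8 ] T [ 0.086  0.061 -0.01 ] tau6 0.002 q6 -0.199 gap 57.36 tcp [ 0.5542 -0.0195  0.1336]
yaw 85.54 F [-0.61  1.29  4.39] T [0.113 0.045 0.272] tau6 0.287 q6 -0.158 gap 57.17 tcp [ 0.5544 -0.0194  0.1336]
yaw 83.27 F [-0.48  0.92  5.55] T [ 0.113 -0.058  0.451] tau6 0.479 q6 -0.119 gap 57.28 tcp [ 0.5545 -0.0195  0.1336]
```

Clockwise, the torque rises to 0.45 N·m over 4.6°. Now I'll go back and try anticlockwise.

```bash
python3 -m creep '{"claw":[5,5,5,5],"dp":[[0,0,0],[0,0,0],[0,0,0],[0,0,0]],"roll":[-0.04,-0.08,-0.08,-0.08]}' >/dev/null; python3 st.py
python3 -m creep '{"claw":[5,5,5],"dp":[[0,0,0],[0,0,0],[0,0,0]],"roll":[-0.02,-0.04,-0.04]}' >/dev/null; python3 st.py
python3 -m creep '{"claw":[5,5,5],"dp":[[0,0,0],[0,0,0],[0,0,0]],"roll":[-0.02,-0.04,-0.04]}' >/dev/null; python3 st.py
```

```text
yaw 87.76 F [-0.33 -0.45  6.01] T [-0.109  0.004  0.091] tau6 0.007 q6 -0.198 gap 57.28 tcp [ 0.5545 -0.02    0.1336]
yaw 90.06 F [-1.06 -0.51  5.18] T [-0.219  0.031 -0.058] tau6 -0.085 q6 -0.238 gap 57.06 tcp [ 0.5544 -0.0202  0.1336]
yaw 92.36 F [-0.64 -1.19  5.62] T [-0.339  0.052 -0.064] tau6 -0.091 q6 -0.278 gap 57.4 tcp [ 0.5545 -0.0203  0.1336]
```

Anticlockwise the torque stays flat at about 0.06–0.09 N·m, so it gives that way. I'll carry on anticlockwise in stages, watching the forces.

```bash
python3 -m creep '{"claw":[5,5,5,5],"dp":[[0,0,0],[0,0,0],[0,0,0],[0,0,0]],"roll":[-0.06,-0.12,-0.18,-0.18]}' >/dev/null; python3 st.py
python3 -m creep '{"claw":[5,5,5,5],"dp":[[0,0,0],[0,0,0],[0,0,0],[0,0,0]],"roll":[-0.08,-0.16,-0.24,-0.24]}' >/dev/null; python3 st.py
python3 - <<'E'
from h import *
s=imaging.snapshot('wrist'); cv2.imwrite('pics/i.png',s['image'][:,:,::-1])
E
```

```text
yaw 102.66 F [ 0.73 -2.9   4.25] T [-0.435 -0.137 -0.08 ] tau6 -0.232 q6 -0.458 gap 57.04 tcp [ 0.5547 -0.0204  0.1336]
yaw 116.36 F [ 0.59 -2.33  4.31] T [-0.398 -0.133  0.008] tau6 -0.296 q6 -0.697 gap 57.02 tcp [ 0.5549 -0.0201  0.1336]
```

View pics/i.png

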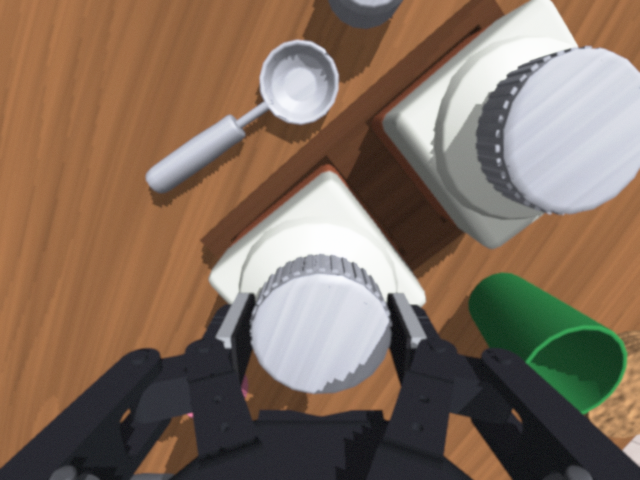

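Run:
```python
import cv2,numpy as np
a=cv2.imread('pics/g.png')[240:400,240:400]; b=cv2.imread('pics/i.png')[240:400,240:400]
o=np.hstack([cv2.resize(x,(400,400),interpolation=2) for x in (a,b)]); cv2.imwrite('pics/j.png',cv2.createCLAHE(3).apply(o[:,:,1]))
```

```text
(no output)
```

View pics/j.png

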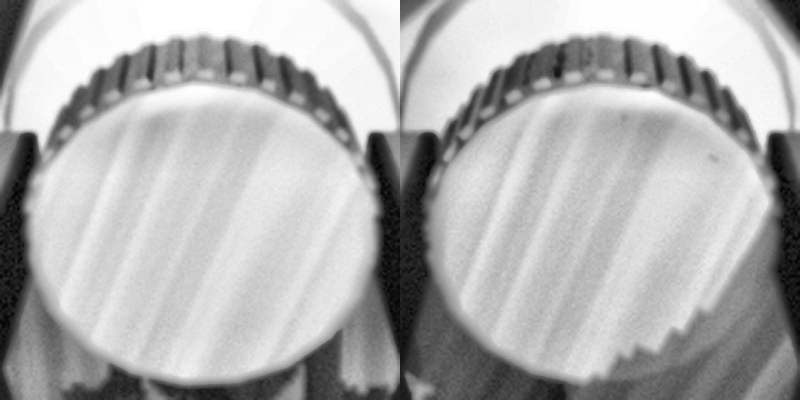

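The brushed streaks keep the same angle to the gripper (about 62° in both crops), so the cap has turned 28° with the fingers. I'll keep going.

```bash
python3 -m creep '{"claw":[5,5,5,5,5,5,5,5],"dp":[[0,0,0],[0,0,0],[0,0,0],[0,0,0],[0,0,0],[0,0,0],[0,0,0],[0,0,0]],"roll":[-0.1,-0.2,-0.3,-0.4,-0.5,-0.6,-0.7,-0.7]}' >/dev/null; python3 st.py
python3 -m creep '{"claw":[5,5,5,5,5,5,5],"dp":[[0,0,0],[0,0,0],[0,0,0],[0,0,0],[0,0,0],[0,0,0],[0,0,0]],"roll":[-0.1,-0.2,-0.3,-0.4,-0.5,-0.6,-0.6]}' >/dev/null; python3 st.py
python3 - <<'E'
from h import *
s=imaging.snapshot('wrist'); a=s['image'][:,:,::-1]; cv2.imwrite('pics/k.png',a)
cv2.imwrite('pics/k2.png',cv2.createCLAHE(3).apply(cv2.resize(a[240:400,240:400,1],(400,400),interpolation=2)))
E
```

```text
yaw 156.55 F [-2.07 -4.19  7.18] T [-0.419  0.281  0.064] tau6 -0.173 q6 -1.398 gap 57.23 tcp [ 0.5533 -0.0199  0.1336]
yaw -169.05 F [-2.58 -4.69  7.64] T [-0.695  0.335  0.133] tau6 -0.145 q6 -1.998 gap 57.1 tcp [ 0.5534 -0.0204  0.1337]
```

View pics/k.png

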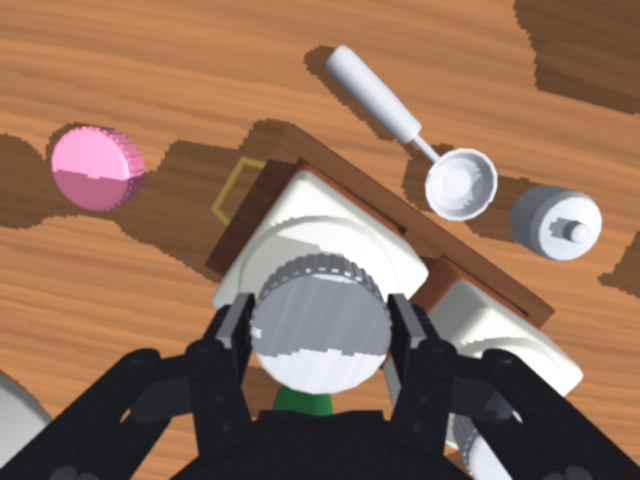

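View pics/k2.png

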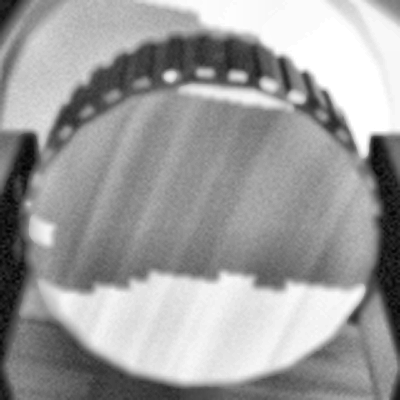

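```bash
python3 -m creep '{"claw":[5,5,5,5,5,5,5,5],"dp":[[0,0,-0.05],[0,0,-0.05],[0,0,-0.05],[0,0,-0.05],[0,0,-0.05],[0,0,-0.05],[0,0,-0.05],[0,0,-0.05]],"roll":[-0.1,-0.2,-0.3,-0.4,-0.5,-0.6,-0.7,-0.76]}' >/dev/null; python3 st.py
python3 -m creep '{"claw":[5,5],"dp":[[0,0,0],[0,0,0]],"roll":[0,0]}' >/dev/null; python3 st.py
```

```text
yaw -125.48 F [ 1.35 -4.06  1.69] T [-0.665 -0.283  0.014] tau6 0.262 q6 -2.759 gap 57.17 tcp [ 0.5543 -0.0205  0.1338]
yaw -125.63 F [ 1.62 -4.31  2.44] T [-0.792 -0.244  0.066] tau6 0.043 q6 -2.756 gap 56.87 tcp [ 0.5547 -0.0202  0.1338]
```

The cap has turned 146.6°. A 2 mm test lift will show whether only the cap's weight (about 0.9 N) comes up, or the jar's too.

```bash
python3 -m creep '{"claw":[5,5,5,5],"dp":[[0,0,-0.1],[0,0,-0.2],[0,0,-0.2],[0,0,-0.2]],"roll":[0,0,0,0]}' >/dev/null; python3 st.py
```

```text
yaw -125.52 F [ 0.74 -2.13 -2.85] T [-0.347 -0.151 -0.063] tau6 0.001 q6 -2.758 gap 57.58 tcp [ 0.5533 -0.019   0.1352]
```

```bash
python3 -m creep '{"claw":[5,5,5,5],"dp":[[0,0,-0.1],[0,0,-0.2],[0,0,-0.2],[0,0,-0.2]],"roll":[0,0,0,0]}' >/dev/null; python3 st.py;python3 st.py
python3 - <<'E'
from h import *
s=imaging.snapshot('side'); cv2.imwrite('pics/l.png',cv2.resize(s['image'][180:320,240:400,::-1],None,fx=5,fy=4.2))
E
```

```text
yaw -125.51 F [ 0.47 -2.82 -3.02] T [-0.392 -0.167  0.004] tau6 -0.006 q6 -2.759 gap 57.31 tcp [ 0.554  -0.0195  0.1379]
yaw -125.51 F [ 0.47 -2.82 -3.02] T [-0.392 -0.167  0.004] tau6 -0.006 q6 -2.759 gap 57.31 tcp [ 0.554  -0.0195  0.1379]
```

View pics/l.png

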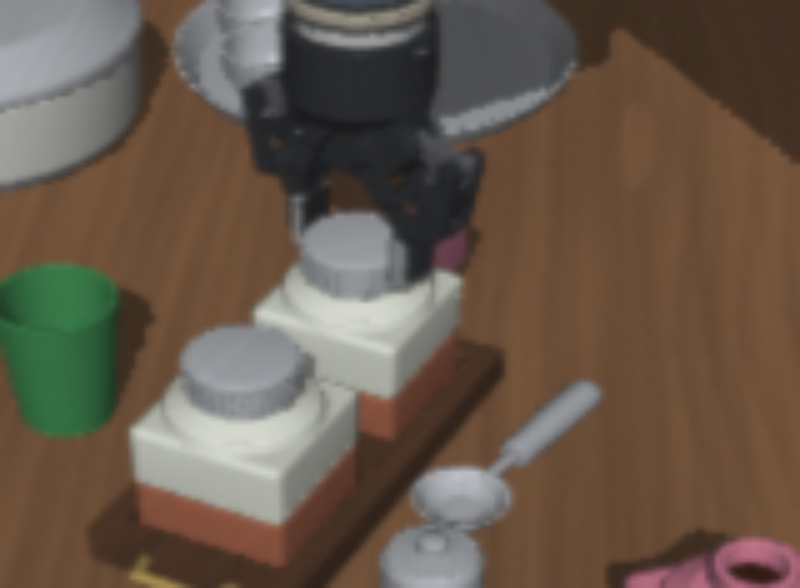

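Run:
```python
from cap import *
s,e=wrist('pics/m.png',200,150,440,470,zlo=0.133,zhi=0.155)
C=cloud(s); z=C[...,2]; sub=z[150:470,150:500]
h=np.histogram(sub,bins=np.arange(0.08,0.155,0.002)); print([(round(b,3),n) for n,b in zip(*h) if n>30])
```

```text
n 17148 med [ 0.5521 -0.0219  0.1413] z pct [0.1362 0.1413 0.1496]
ellipse ((320.31097412109375, 330.2577209472656), (119.01434326171875, 194.69223022460938), 90.09748840332031)
circle [ 0.5554 -0.0173] 0.04844257980585098 mean [[ 0.5534 -0.0201  0.138 ]]
[(np.float64(0.08), np.int64(290)), (np.float64(0.082), np.int64(303)), (np.float64(0.084), np.int64(370)), (np.float64(0.086), np.int64(443)), (np.float64(0.088), np.int64(477)), (np.float64(0.09), np.int64(593)), (np.float64(0.092), np.int64(1042)), (np.float64(0.094), np.int64(1374)), (np.float64(0.096), np.int64(2436)), (np.float64(0.098), np.int64(1565)), (np.float64(0.1), np.int64(521)), (np.float64(0.102), np.int64(733)), (np.float64(0.104), np.int64(1755)), (np.float64(0.106), np.int64(1780)), (np.float64(0.108), np.int64(1456)), (np.float64(0.11), np.int64(403)), (np.float64(0.118), np.int64(80)), (np.float64(0.12), np.int64(170)), (np.float64(0.122), np.int64(192)), (np.float64(0.124), np.int64(206)), (np.float64(0.126), np.int64(276)), (np.float64(0.128), np.int64(299)), (np.float64(0.13), np.int64(370)), (np.float64(0.132), np.int64(424)), (np.float64(0.134), np.int64(554)), (np.float64(0.136), np.int64(724)), (np.float64(0.138), np.int64(1277)), (np.float64(0.14), np.int64(10812)), (np.float64(0.142), np.int64(1856)), (np.float64(0.144), np.int64(265)), (np.float64(0.146), np.int64(307)), (np.float64(0.148), np.int64(330)), (np.float64(0.15), np.int64(324)), (np.float64(0.152), np.int64(336))]
```

View pics/m.png

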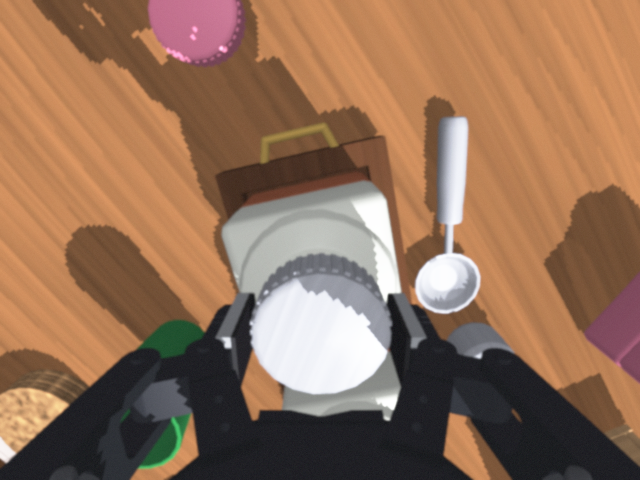

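The cap top has risen to 0.141 from 0.137, while the jar's body edge is still at about 0.097 (expected 0.098). Only the cap is lifting, so I'll raise it 3 cm straight up and check.

```bash
python3 -m creep '{"claw":[5,5,5,5,5,5,5,5],"dp":[[0,0,-0.5],[0,0,-1],[0,0,-1.5],[0,0,-2],[0,0,-2.5],[0,0,-3],[0,0,-3],[0,0,-3]],"roll":[0,0,0,0,0,0,0,0]}' >/dev/null; python3 st.py
python3 - <<'E'
from h import *
s=imaging.snapshot('side'); cv2.imwrite('pics/n.png',cv2.resize(s['image'][180:320,240:400,::-1],None,fx=5,fy=4.2))
E
```

```text
yaw -125.5 F [ 0.3  -0.46 -0.63] T [ 0.004  0.026 -0.005] tau6 -0.0 q6 -2.759 gap 56.96 tcp [ 0.554  -0.0194  0.168 ]
```

View pics/n.png

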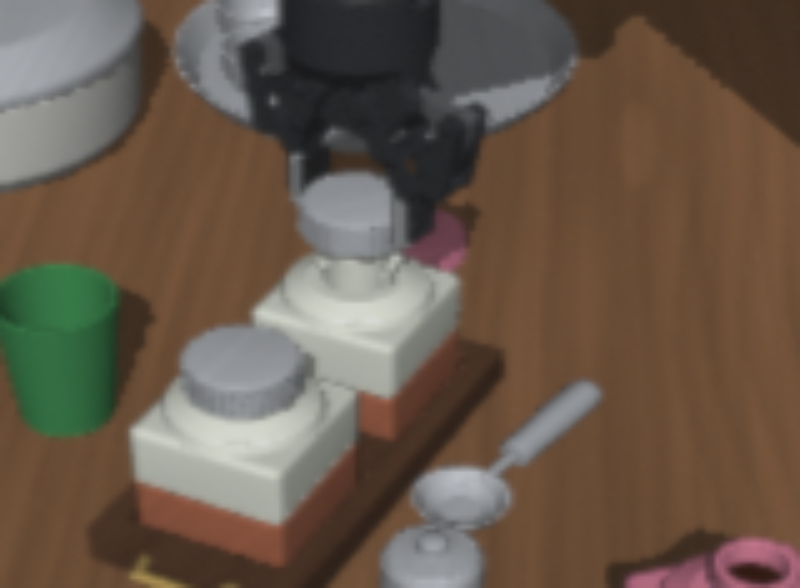

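The cap is off the neck and the jar is still seated. Fz is −0.6 N, which is just the cap. The TCP needs to go from 0.168 to 0.204 for 5 cm clearance.

```bash
python3 -m creep '{"claw":[5,5,5,5,5,5,5,5],"dp":[[0,0,-0.6],[0,0,-1.2],[0,0,-1.8],[0,0,-2.4],[0,0,-3],[0,0,-3.6],[0,0,-3.6],[0,0,-3.6]],"roll":[0,0,0,0,0,0,0,0]}' >/dev/null; python3 st.py
python3 - <<'E'
from cap import *
s,e=wrist('pics/o.png',240,240,400,400,zlo=0.19,zhi=0.225,plane=0.2075)
C=cloud(s); z=C[...,2]
for n in ('side','scene'):
    s2=imaging.snapshot(n); im=s2['image']
    sub=im[160:300,240:400] if n=='side' else im[180:300,250:390]
    cv2.imwrite(f'pics/o_{n}.png',cv2.resize(sub[:,:,::-1],(700,600),interpolation=2))
    C=cloud(s2); X=C.reshape(-1,3)
    a=X[(abs(X[:,0]-.554)<.03)&(abs(X[:,1]+.02)<.03)]
    h=np.histogram(a[:,2],bins=np.arange(0.09,0.25,0.004)); print(n,[(round(float(b),3),int(k)) for k,b in zip(*h) if k>5])
E
```

```text
yaw -125.5 F [-0.01  0.43 -1.37] T [-0.043 -0.014 -0.03 ] tau6 0.0 q6 -2.759 gap 57.13 tcp [ 0.5541 -0.0195  0.204 ]
n 16791 med [ 0.5516 -0.0234  0.2074] z pct [0.1968 0.2074 0.2094]
ellipse ((319.5940856933594, 328.8483581542969), (135.55560302734375, 168.23779296875), 88.20372772216797)
circle [ 0.5568 -0.0167] 0.03813210129737854 mean [[ 0.5521 -0.0225  0.2075]]
side [(0.094, 6), (0.098, 13), (0.102, 57), (0.106, 117), (0.11, 24), (0.114, 22), (0.118, 38), (0.122, 47), (0.126, 34), (0.13, 47), (0.182, 15), (0.186, 23), (0.19, 17), (0.194, 18), (0.198, 24), (0.202, 90), (0.206, 136), (0.21, 12), (0.214, 12), (0.218, 12), (0.222, 14), (0.226, 8), (0.23, 10), (0.234, 11), (0.238, 10), (0.242, 7)]
scene [(0.098, 12), (0.102, 47), (0.106, 78), (0.11, 50), (0.114, 35), (0.118, 31), (0.122, 28), (0.126, 26), (0.13, 27), (0.134, 11), (0.182, 7), (0.186, 9), (0.19, 15), (0.194, 10), (0.198, 22), (0.202, 83), (0.206, 101), (0.21, 51), (0.214, 9), (0.218, 6), (0.226, 6), (0.23, 8), (0.238, 6)]
```

View pics/o.png

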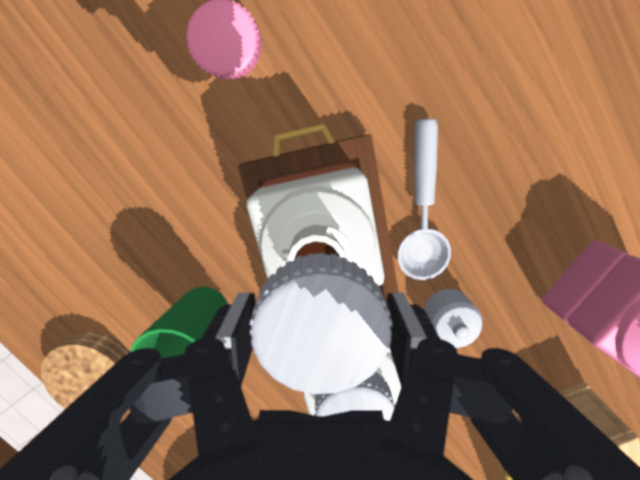

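View pics/o_side.png

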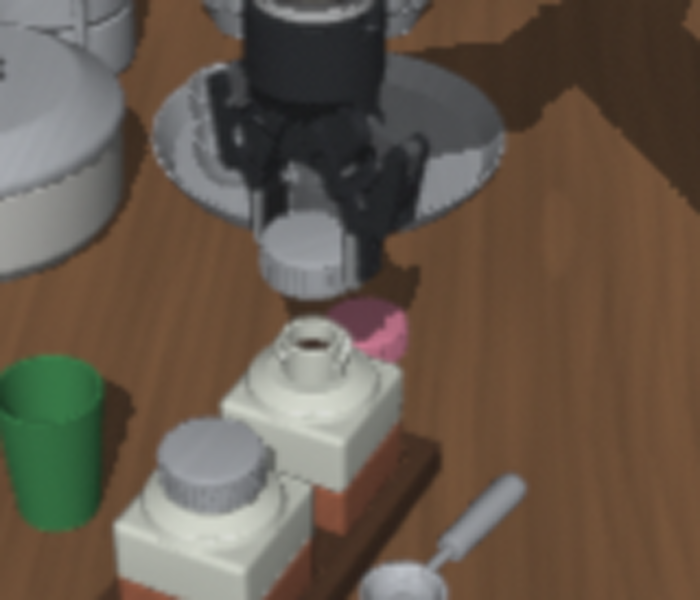

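View pics/o_scene.png

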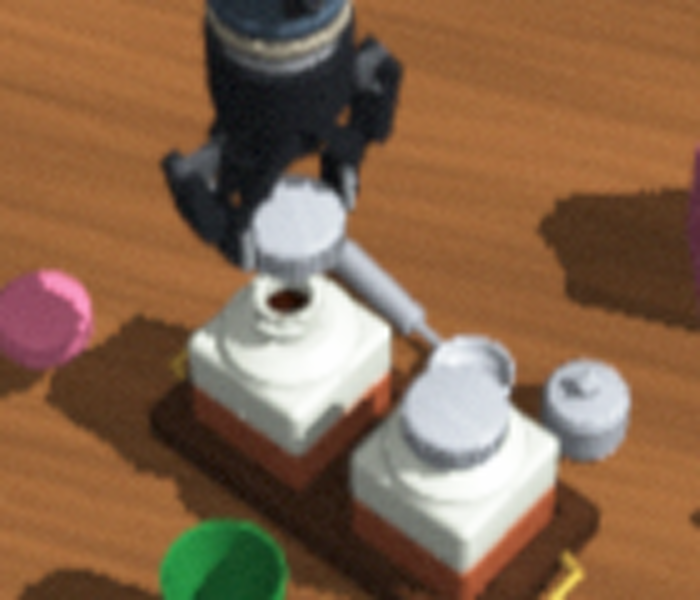

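Run:
```python
from cap import *
def circ(Q):
    A=np.c_[2*Q,np.ones(len(Q))]; r=np.linalg.lstsq(A,(Q**2).sum(1),rcond=None)[0]; return r[:2],np.sqrt(r[2]+r[:2]@r[:2])
for n in ('side','scene','wrist'):
    s=imaging.snapshot(n); C=cloud(s); hsv=cv2.cvtColor(s['image'],cv2.COLOR_RGB2HSV)
    near=np.hypot(C[...,0]-.555,C[...,1]+.019)
    m=(near<.026)&(abs(C[...,2]-.2075)<.006); P=C[m]
    A=np.c_[P[:,:2],np.ones(len(P))]; k=np.linalg.lstsq(A,P[:,2],rcond=None)[0]
    print(n,"tilt deg",np.degrees(np.arctan(np.hypot(k[0],k[1]))).round(2),len(P))
    M=((near<.038)&(abs(C[...,2]-.2075)<.0035)).astype(np.uint8)
    cn=max(cv2.findContours(M,0,1)[0],key=len).reshape(-1,2); Q=onplane(s,cn,.2075)[:,:2]; h=cv2.convexHull(Q.astype(np.float32)).reshape(-1,2)
    print("  cap min-circle",[np.round(v,4) for v in cv2.minEnclosingCircle(h)])
    M=((near<.04)&(C[...,2]>.122)&(C[...,2]<.142)).astype(np.uint8)
    P=C[M>0]; P=P[P[:,2]>.126]; 
    if len(P)>5: print("  rim pts",len(P),[np.round(v,4) for v in cv2.minEnclosingCircle(P[:,:2].astype(np.float32))], circ(P[:,:2]), P[:,2].max())
```

```text
side tilt deg 0.88 168
  cap min-circle [array([ 0.5534, -0.016 ]), np.float64(0.0365)]
  rim pts 82 [array([ 0.5544, -0.0184]), np.float64(0.0218)] (array([ 0.55545513, -0.01905954]), np.float64(0.016726207753576677)) 0.13458591249532925
scene tilt deg 1.22 179
  cap min-circle [array([ 0.5587, -0.0152]), np.float64(0.0365)]
  rim pts 66 [array([ 0.5591, -0.0158]), np.float64(0.0227)] (array([ 0.55919655, -0.01817968]), np.float64(0.016536009406476704)) 0.13945774154258417
wrist tilt deg 0.34 11681
  cap min-circle [array([ 0.5491, -0.0176]), np.float64(0.0321)]
  rim pts 740 [array([ 0.5505, -0.0253]), np.float64(0.0195)] (array([ 0.55219206, -0.02397772]), np.float64(0.014977703021208032)) 0.13474884951478425
```

The cap is over the mouth to within 2–3 mm by the fixed views, it is level within about 1°, and clearance is about 50 mm. Handing in.

```bash
python3 -c "
from station import workorder,manip
print(manip.sense()['t']); workorder.sign_off()"
```

```text
12.95
the job is handed in; nothing more can be done
```

I opened the jar at the thali end of the stand and handed the job in at 12.95 s, with the arm still holding the cap over the open mouth.

- **Which way it turned:** gripping at 20 N, I tried the cap about 5° each way. Clockwise the torque rose to about 0.45 N·m. Anticlockwise it stayed under 0.1 N·m, so I turned it off anticlockwise by about 147°.
- **Lift:** after a 4 mm test lift the jar body was still at its seated height, and clear of the neck only about the cap's weight was on the wrist. I then raised it straight up.
- **Final position:** the cap's top is at 0.2075 m, which puts its underside about 49–50 mm above the rim. It is level to 0.3–1.2°.
- **Rest of the table:** in the last pictures both jars stand in the stand and the other jar is closed. Nothing else looked moved by eye; I did not measure it. The katoris were mostly hidden behind the gripper in those last views.

**Checks that disagreed:**
- **Cap height:** triangulating from pairs of views gave 127–134 mm, against 137 mm by depth and 138 mm from the text. I used the depth value.
- **Test-lift force:** the wrist read about −3 N during the test lift, more than the cap alone weighs, but it dropped to −0.6 N once the cap was clear.
- **Centring:** the final check agrees to about 3 mm in the two fixed cameras. The wrist view differs by about 7 mm, but the fingers hide part of both the cap and the rim there, so I discounted it. The gripper's position across the table did not change between the closed grip and the end.

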